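# Show a drilled housing to the inspection camera

## Robot

A 6-joint arm with a two-finger parallel gripper is mounted at the origin on a cart in front of the work surface, level with it; the furniture and walls round the work are solid. World frame = base frame: x ahead of the robot, y to its left, z up, the work surface at z = 0. Lengths are in m, angles in rad, forces in N, time in s.
With the tool pointing down it reaches from about 0.325 to 0.9 m from the base axis. Payload 6.1 kg.
Tool frame: the origin (TCP) lies midway between the tips of the shut fingers; the grasp point (between the pads) lies 19 mm behind it; x points along the fingers, y is the direction in which the jaws open and shut, and the axes are right-handed (so a half turn about x gives the same grasp; the last joint's range is limited). The gripper opens to 85 mm and grips with 20 to 120 N. Pads are 22 mm wide; open, the fingers measure 114 mm over their backs; the gripper's body (76 mm by 85 mm) begins 54 mm behind the grasp point. The pads swing forward as they close: fully open they stand 13 mm farther back than shut.
Start: joints at [-1.363, 0.22, 1.526, -0, 1.395, -0.126], TCP at [0.205, -0.59, 0.231] pointing down, gripper open.
Joint ranges: [-2.98, 2.98], [-0.91, 2.08], [0.09, 2.57], [-1.24, 4.39], [0.2, 2.65], [-2.68, 2.68]. Speed limits (rad/s): [2.57, 2.57, 3.01, 3.14, 3.14, 3.14].

## Interface

Orientations are given as [roll, pitch, yaw] about the fixed x, y, z axes, in that order (R = Rz(yaw) Ry(pitch) Rx(roll)).
In Python, from plant import movep, move_l, set_joints, gripper_to, hold, inverse_kinematics, observe, get_image, get_calibration, Unreachable, job_done gives the robot as it stands. Calls block until the motion is done:
- movep(position, orientation): joint-space move of the TCP to a pose.
- move_l(position, feed=0.15, rotation=None, max_force=None): straight line of the TCP; rotation=None keeps the orientation; feed is the mean speed in m/s. With max_force (N) it stops when the force on the tool has changed by that much, and returns True; else False.
- set_joints(angles): joint-space move.
- gripper_to(opening, f_grip=None): finger opening in m; f_grip is the grip in N (None keeps the last); returns when the fingers have stopped.
- hold(seconds).
- inverse_kinematics(position, orientation): joint angles nearest the present ones, or None.
- observe(): the state.
- get_image(name): name is "scene" or "top" or "wrist"; returns (picture, depth): 384x512x3 uint8, red, green, blue; 384x512 float32, m along the optical axis (not along the pixel's ray), 0 where there is no reading.
- get_calibration(name): a dict with "intrinsics" (3x3 intrinsics, pixels), "world_from_camera" (4x4, takes a point from camera to world coordinates). Camera axes: x right, y down, z forward; pixel columns grow to the right and rows downward; lengths in m; the calibration is good to about 2 mm. A picture is of the moment at which its call begins: read the wrist's pose just before it. get_calibration takes no time and is no camera call; for the wrist camera it gives the pose at the moment of the call.
A pose or a line that the arm cannot do raises Unreachable and nothing moves.
- job_done(): hands the job in, once; it reports no verdict.
The state is a dict: "time_s": time; "q": joint angles; "joint_velocities": joint speeds; "joint_torque": joint torques, N m; "eef_pos": TCP position; "tcp_rot": TCP orientation; "ft_force": force on the tool from outside, world axes, zero at the start; "torque": the same for the moment, N m; "opening": finger opening in m.
Only numpy, scipy, OpenCV 4.12 (cv2) and the standard library are available. Lean on these libraries where they do the work, as an engineer would, in place of code of your own. Each camera call takes 0.05 s, during which the arm holds its last target.

## Task

The flanged housing in the drill jig has just been drilled and its underside must be checked for burrs: swing the jig's latch (red pin) aside, swing the blue leaf (black handle) up and right over until it rests open against its back stop, and lift the housing out. Hold it up in front of the inspection camera with the flat underside facing the lens squarely, its centre on the lens's line of sight and 12 cm from the lens, the flange's long side along the long side of the camera's light frame. Finish holding it there still in the air, with the leaf left open; do not touch the camera or disturb the other things on the bench.

Things in the scene. Friction and masses are not known exactly. Their poses are not given: they have to be found in the camera images.
- drill_jig: fixed drill jig: dark steel base 136x148 mm on feet, top 22 mm above the bench, blue hinged leaf (8 mm plate with a 50 mm opening) over the part. Origin on the bench under the nest's centre; z up, x from the leaf's handle to its hinge, y along the hinge. Nest: upright 16 mm pin, 14 mm tall, in the part's bore, and four low dowels; the part lifts straight up out of it
- latch (a joint): flat steel latch lever on the jig's -y side, turning on a vertical post; its nose lies over the leaf's edge and locks it. 0 locked, clear of the leaf from 1.1, 1.57 fully aside. Growing: clockwise from above, the red pin going from the jig's -y side to its -x side. Stays where left; about 1.5 N at the pin turns it
- latch_pin (a point): grip point of the latch: on the axis of the upright red pin on the latch's tail, 12 mm in diameter; the point is 66 mm above the bench, pin top 15 mm above the point, latch bar 17 mm below it. It is 35 mm from the pivot
- latch_pivot (a point): point on the vertical axis about which the latch turns, at the height of latch_pin; fixed to the jig
- leaf (a joint): hinge of the jig's leaf. 0 = closed, lying 0.5 mm above the part's flange; grows as the front (handle) end swings up and over; 1.95 = resting against the back stop. It falls shut if let go before about 1.6 and falls open beyond
- leaf_handle (a point): middle of the leaf's pull handle: a round black bar 12 mm in diameter and 70 mm long, parallel to the hinge (jig y), 33 mm clear in front of the leaf, carried by two thin stems 58 mm apart; 46 mm above the bench when closed
- leaf_hinge (a point): middle of the leaf's hinge axis (along the jig's y), 36.5 mm above the bench; the handle bar's radius about it is 145 mm; the frame is the jig's and does not turn with the leaf
- housing_boss (a point): the drilled part, an aluminium flanged housing, about 0.22 kg: flange 56 (x) by 96 (y) by 10 mm, two 9 mm holes, 19 mm bore, and a round boss 32 mm across and 34 mm tall on its middle, to grip. Point on the boss's axis, 19 mm above the flange's top, 29 mm above its underside; z out of the boss's top, y along the long side. In the jig the boss stands up through the leaf's opening, y along jig y
- housing_face (a point): centre of the housing's flat underside (the far face of the flange from the boss), the face to be inspected; axes as housing_boss
- inspection_camera: fixed camera stand with its tilted camera head: base plate 120x110 mm, 145 mm tall; origin on the bench below the head's tilt axis
- lens (a point): centre of the inspection camera's lens front, in the middle of a black frame 78x116 mm with white light strips. z is the line of sight, out of the lens, up and leaning 25 degrees from the vertical towards the stand's -x side; y runs along the long side of the light frame and is level
- oil_can: bystander: green oil can with a brass spout, 76 mm across, 156 mm tall; origin at the centre of its underside
- spectacles: bystander: dark safety glasses, 166x129x47 mm; origin at the centre of its underside
- masking_tape: bystander: roll of blue tape, 96 mm across, 25 mm tall; origin at the centre of its underside
- tape_measure: bystander: yellow tape measure, 39x86x60 mm; origin at the centre of its underside
- chuck_key: bystander: steel T-shaped drill chuck key, 60x70x18 mm; origin at the centre of its underside

How it is judged:
By the outcome, as a careful person would: the job done as asked, in the order asked, and still so for the second after the job is handed in, while the arm keeps its last pose, push and grip.
It also fails if it takes over 61 s, if anything falls off the work surface, if the arm or the gripper's body presses on something with over 40 N, if the wrist force passes 120 N, or if a joint passes its speed limit or range.

## Working session

There is one attempt and no reset: what is moved stays moved. The work goes in short steps, each a Python script; the robot and the scene stay as the last script left them, time stands still between calls to the robot, and variables do not carry over. Pictures are saved under pics/ and viewed, and the job is handed in when it is done.

```bash
ls; mkdir -p pics
python3 - <<'E'
from plant import *
import cv2,numpy as np
o=observe();print(o)
for n in ["scene","top","wrist"]:
    im,d=get_image(n);c=get_calibration(n)
    print(n,c["intrinsics"],c["world_from_camera"])
    cv2.imwrite(f"pics/{n}0.png",im[:,:,::-1]);np.savez(f"{n}0.npz",im=im,d=d,K=c["intrinsics"],T=c["world_from_camera"])
E
```

```text
pics
{'time_s': 0.0, 'q': array([-1.36309655e+00,  2.21193759e-01,  1.52762783e+00,  3.54123651e-05,
        1.39470181e+00, -1.26083752e-01]), 'joint_velocities': array([-0.00191414, -0.00011441, -0.00182997,  0.00059169,  0.00019306,
        0.00138134]), 'joint_torque': array([ 1.66533333e-03, -4.96893561e+01, -3.89397025e+01,  1.11982840e-04,
        1.11983466e-02,  2.74595936e-05]), 'eef_pos': array([ 0.20465302, -0.58989931,  0.23021045]), 'tcp_rot': array([-1.71492954,  1.56886527,  1.76044041]), 'ft_force': array([-0.48080794,  0.48109537,  0.00426141]), 'torque': array([ 0.08168765,  0.06957115, -0.00157312]), 'opening': 0.085225012025425}
scene [[385.27777883   0.         251.44950396]
 [  0.         385.27777883 187.53908905]
 [  0.           0.           1.        ]] [[-0.82533603 -0.2784806   0.4911914   0.01318599]
 [-0.56441626  0.38230341 -0.73162722  0.84170619]
 [ 0.01595984 -0.88107472 -0.47270776  0.59435681]
 [ 0.          0.          0.          1.        ]]
top [[414.67740918   0.         254.25894503]
 [  0.         414.67740918 186.62804962]
 [  0.           0.           1.        ]] [[-0.01011226 -0.98709989  0.15978596  0.35426354]
 [-0.99984694  0.01226279  0.01247843  0.03517038]
 [-0.01427688 -0.15963532 -0.98707281  1.27053541]
 [ 0.          0.          0.          1.        ]]
wrist [[268.45940264   0.         253.39733066]
 [  0.         268.45940264 195.16809552]
 [  0.           0.           1.        ]] [[ 0.32714884 -0.89770172 -0.295136    0.28057993]
 [-0.94497061 -0.31145873 -0.10011995 -0.5628456 ]
 [-0.00204483  0.31164897 -0.9501951   0.373652  ]
 [ 0.          0.          0.          1.        ]]
```

View pics/scene0.png

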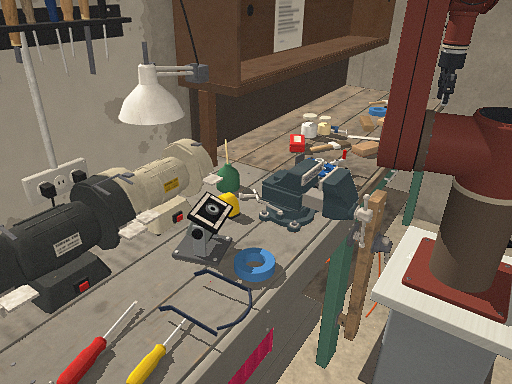

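View pics/top0.png

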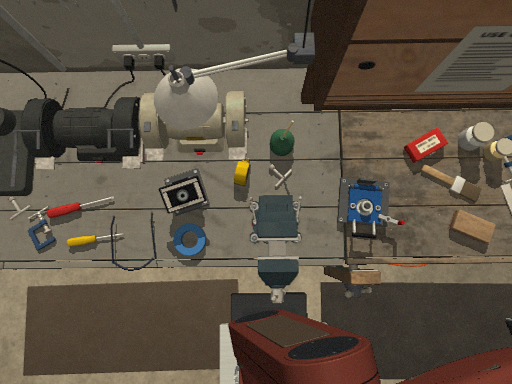

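View pics/wrist0.png

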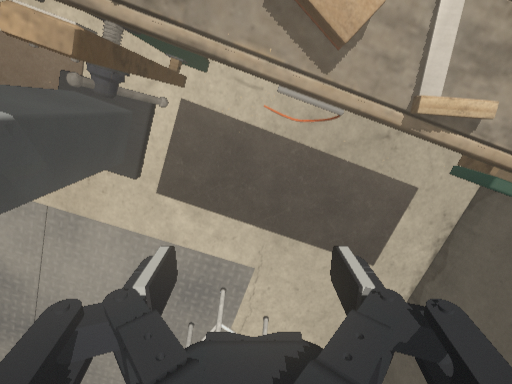

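The top view shows the jig at about (365,207), the inspection camera at (183,192), and a vise between them at (277,225). Next I'll crop the jig and the inspection camera for detail.

```bash
cat > h.py <<'E'
import numpy as np,cv2
def ray(K,T,u,v):
    d=T[:3,:3]@np.linalg.solve(K,np.array([u,v,1.]));return T[:3,3],d
def onz(K,T,u,v,z):
    o,d=ray(K,T,u,v);return o+d*(z-o[2])/d[2]
def cloud(K,T,d):
    h,w=d.shape;u,v=np.meshgrid(np.arange(w),np.arange(h))
    p=np.stack([(u-K[0,2])/K[0,0]*d,(v-K[1,2])/K[1,1]*d,d],-1)
    return p@T[:3,:3].T+T[:3,3]
def proj(K,T,P):
    c=T[:3,:3].T@(np.array(P)-T[:3,3]);p=K@c;return p[:2]/p[2]
def load(f):
    z=np.load(f);return z["im"],z["d"],z["K"],z["T"]
E
python3 - <<'E'
from h import *
im,d,K,T=load("top0.npz")
a=cv2.resize(im[165:250,325:415],None,fx=4.4,fy=4.4,interpolation=cv2.INTER_CUBIC)
b=cv2.resize(im[155:240,140:230],None,fx=4.4,fy=4.4,interpolation=cv2.INTER_CUBIC)
cv2.imwrite("pics/topcrop.png",np.hstack([a,b])[:,:,::-1])
C=cloud(K,T,d)
for n,(u,v) in dict(bench=(330,230),jig=(352,200),boss=(358,208),leaf=(378,190),pin=(401,222),handle=(365,234),cam=(183,190),vise=(277,215),oil=(282,142),lampc=(185,100),cab=(330,60),grinder=(195,125),tape=(243,173),mtape=(178,240),gl=(133,268)).items(): print(n,C[v,u].round(3))
# height map stats
for (u0,u1) in [(160,210),(210,250),(250,310),(310,345),(345,390)]:
    P=C[90:260,u0:u1].reshape(-1,3); print(u0,u1,P[:,2].max().round(3))
E
```

```text
bench [ 0.423 -0.178 -0.002]
jig [ 0.509 -0.24   0.04 ]
boss [ 0.487 -0.26   0.028]
leaf [ 0.54  -0.321  0.033]
pin [ 0.44  -0.368  0.078]
handle [ 0.408 -0.272  0.046]
cam [0.532 0.248 0.131]
vise [ 0.459 -0.012  0.131]
oil [ 0.682 -0.034  0.073]
lampc [0.704 0.203 0.366]
cab [ 0.712 -0.1    0.537]
grinder [0.664 0.19  0.304]
tape [0.592 0.084 0.06 ]
mtape [0.397 0.28  0.025]
gl [ 0.29   0.674 -0.837]
160 210 1.271
210 250 1.271
250 310 1.271
310 345 1.271
345 390 1.271
```

Run:
```python
from h import *
im,d,K,T=load("scene0.npz")
b=cv2.resize(im[130:290,160:360],None,fx=4,fy=3.7,interpolation=cv2.INTER_CUBIC)
cv2.imwrite("pics/scenecrop.png",b[:,:,::-1])
```

```text
(no output)
```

View pics/topcrop.png

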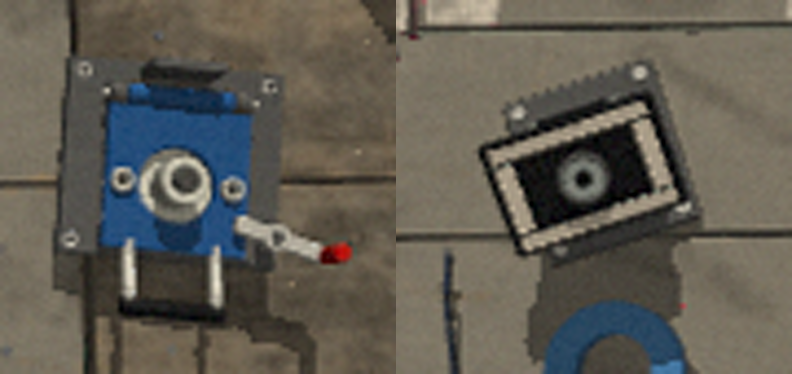

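View pics/scenecrop.png

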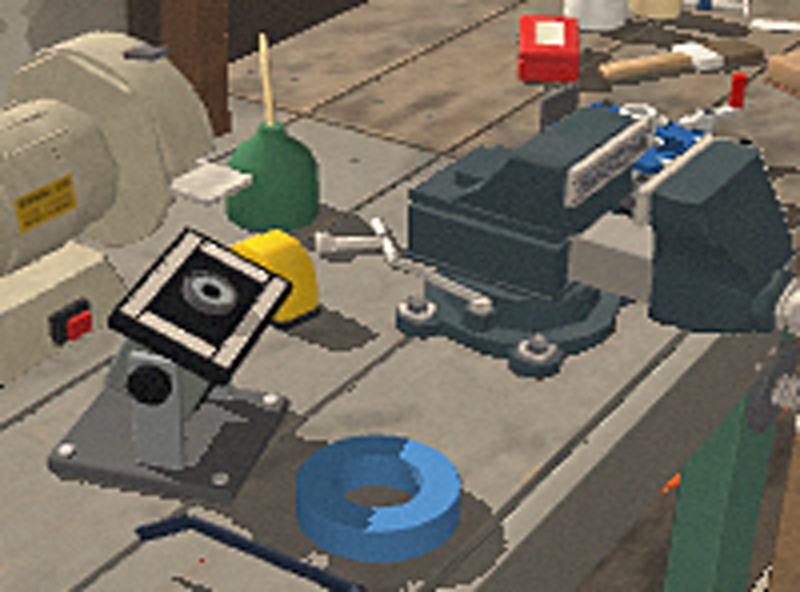

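```bash
cat >> h.py <<'E'
from scipy.spatial.transform import Rotation as Ro
import warnings;warnings.filterwarnings("ignore")
def rpy(xt,yt):
    xt=np.array(xt,float);xt/=np.linalg.norm(xt);yt=np.array(yt,float);yt-=xt*(xt@yt);yt/=np.linalg.norm(yt)
    return Ro.from_matrix(np.stack([xt,yt,np.cross(xt,yt)],1)).as_euler('xyz')
def down(a): return rpy([0,0,-1],[np.cos(a),np.sin(a),0])
def mat(r): return Ro.from_euler('xyz',r).as_matrix()
def snap(name,tag,save=True):
    from plant import get_image,get_calibration
    c=get_calibration(name);im,d=get_image(name)
    np.savez(f"{tag}.npz",im=im,d=d,K=c["intrinsics"],T=c["world_from_camera"])
    cv2.imwrite(f"pics/{tag}.png",im[:,:,::-1])
    return im,d,c["intrinsics"],c["world_from_camera"]
E
python3 - <<'E'
from plant import *
from h import *
o=observe();R=mat(o["tcp_rot"]);print(R.round(3))
T=get_calibration("wrist")["world_from_camera"];print("cam in tool",(R.T@(T[:3,3]-o["eef_pos"])).round(3),(R.T@T[:3,:3]).round(3))
for a in [-1.57,-1.2,-1.9,1.57,1.2,1.9]:
  print(a,inverse_kinematics([0.43,-0.28,0.26],down(a)))
# cabinet/lamp geometry from top+scene
for f in ["top0.npz","scene0.npz"]:
  im,d,K,T=load(f);C=cloud(K,T,d).reshape(-1,3);C=C[d.reshape(-1)>0]
  for x0 in np.arange(.3,.9,.1):
    row=[]
    for y0 in np.arange(-.6,.6,.1):
      m=(C[:,0]>=x0)&(C[:,0]<x0+.1)&(C[:,1]>=y0)&(C[:,1]<y0+.1)
      z=C[m,2];row.append("%5.2f"%z.max() if len(z) else " --  ")
    print("%.1f"%x0,row)
im,d,K,T=load("scene0.npz");C=cloud(K,T,d);m=(C[...,1]<-.05)&(C[...,1]>-.6)&(C[...,2]>.2)&(C[...,0]>.3)&(C[...,0]<1.2)&(d>0)
P=C[m];print(len(P))
for y0 in np.arange(-.6,0,.1):
  q=P[(P[:,1]>=y0)&(P[:,1]<y0+.1)]; 
  if len(q):print(y0,q.min(0),q.max(0),"low-z pts",q[np.argsort(q[:,2])[:3]].round(3))
E
```

```text
[[-0.     0.328 -0.945]
 [ 0.001 -0.945 -0.328]
 [-1.    -0.002 -0.   ]]
cam in tool [-0.143 -0.001 -0.081] [[ 0.001 -0.312  0.95 ]
 [ 1.    -0.    -0.001]
 [ 0.     0.95   0.312]]
-1.57 [-0.7309759  -0.06825153  1.77816317  0.          1.43168101  0.8390241 ]
-1.2 [-0.7309759  -0.06825153  1.77816317  0.          1.43168101  0.4690241 ]
-1.9 [-0.7309759  -0.06825153  1.77816317  0.          1.43168101  1.1690241 ]
1.57 [-0.7309759  -0.06825153  1.77816317  0.          1.43168101 -2.3009759 ]
1.2 [-0.7309759  -0.06825153  1.77816317  0.          1.43168101 -1.9309759 ]
1.9 [-0.7309759  -0.06825153  1.77816317  0.          1.43168101 -2.6309759 ]
0.3 [' 0.03', ' 0.01', ' 0.05', ' 0.05', ' 0.01', ' 0.17', ' 0.16', ' 0.02', ' 0.03', ' 0.05', ' 0.05', ' 0.03']
0.4 [' 0.04', ' 0.01', ' 0.08', ' 0.07', ' 0.02', ' 0.17', ' 0.17', ' 0.03', ' 0.12', ' 0.12', ' 0.05', ' 0.03']
0.5 [' 0.02', ' 0.02', ' 0.07', ' 0.07', ' 0.01', ' 0.11', ' 0.11', ' 0.12', ' 0.14', ' 0.14', ' 0.02', ' 0.03']
0.6 [' 0.10', ' 0.04', ' 0.01', ' 0.01', ' 0.01', ' 0.11', ' 0.20', ' 0.36', ' 0.37', ' 0.22', ' 0.22', ' 0
[... 1473 characters left out ...]
4 [ 0.70114609 -0.39986158  0.20062242] [ 0.93945427 -0.30023907  0.54241238] low-z pts [[ 0.939 -0.334  0.201]
 [ 0.933 -0.32   0.201]
 [ 0.936 -0.317  0.201]]
-0.30000000000000004 [ 0.70239037 -0.29895943  0.20111771] [ 0.93834207 -0.20004839  0.31851065] low-z pts [[ 0.935 -0.298  0.201]
 [ 0.935 -0.28   0.201]
 [ 0.936 -0.293  0.202]]
-0.20000000000000007 [ 0.70286952 -0.1996615   0.20000088] [ 0.96745439 -0.10000039  0.54759828] low-z pts [[ 0.85  -0.1    0.2  ]
 [ 0.961 -0.147  0.2  ]
 [ 0.96  -0.132  0.2  ]]
-0.10000000000000009 [ 0.70248875 -0.0999998   0.20020742] [ 0.96644565 -0.05000166  0.54747666] low-z pts [[ 0.834 -0.097  0.2  ]
 [ 0.861 -0.098  0.202]
 [ 0.837 -0.096  0.203]]
```

Run:
```python
from plant import *
from h import *
movep([0.43,-0.29,0.25],down(-1.57))
hold(0.2)
im,d,K,T=snap("wrist","w1")
print(observe()["time_s"])
cv2.imwrite("pics/w1c.png",cv2.resize(im,(800,600),interpolation=cv2.INTER_CUBIC)[:,:,::-1])
```

```text
1.8
```

View pics/w1c.png

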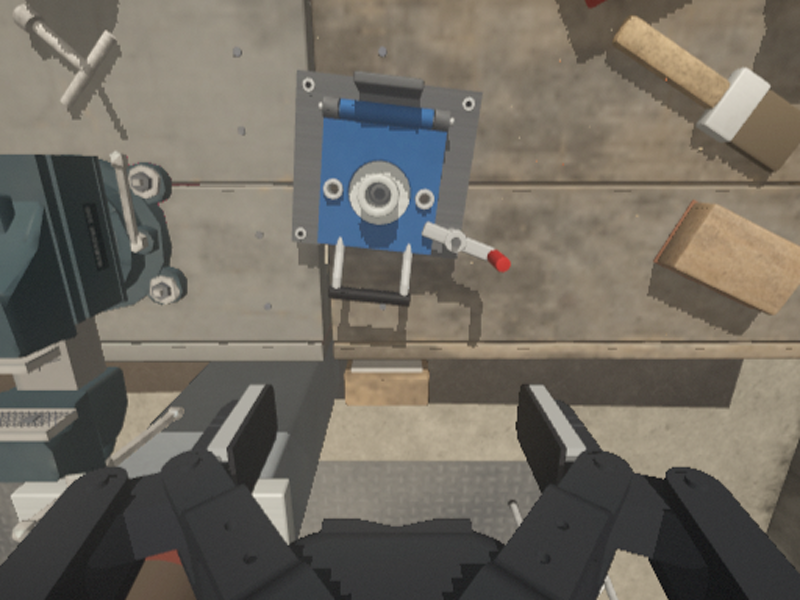

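The wrist view (800×600 copy) shows the boss at (379,194), the red pin at (502,261), the latch pivot at (455,240), the handle bar from (331,291) to (410,301), and the hinge from (325,107) to (448,121). I'll measure all of these next.

Run:
```python
from h import *
s=512/800
for f in ["w1.npz","top0.npz"]:
    im,d,K,T=load(f);C=cloud(K,T,d);hsv=cv2.cvtColor(im,cv2.COLOR_RGB2HSV).astype(int)
    H,S,V=hsv[...,0],hsv[...,1],hsv[...,2];print(f)
    box=(C[...,0]>.36)&(C[...,0]<.66)&(C[...,1]>-.42)&(C[...,1]<-.15)&(d>0)
    red=box&((H<8)|(H>172))&(S>170)&(C[...,2]>.03)
    P=C[red];print("red n",red.sum(),"zmax",P[:,2].max())
    pt=P[P[:,2]>.076];print(" pin top mean",pt.mean(0).round(4),len(pt), "all mean",P.mean(0).round(4))
    blue=box&(H>100)&(H<125)&(S>120)&(C[...,2]>.03)
    cnt=max(cv2.findContours(blue.astype(np.uint8),cv2.RETR_EXTERNAL,cv2.CHAIN_APPROX_NONE)[0],key=cv2.contourArea)
    zl=np.median(C[blue][:,2]);print(" leaf z",zl)
    Q=np.array([onz(K,T,*p[0],zl)[:2] for p in cnt])
    (c,(w,h),a)=cv2.minAreaRect(Q.astype(np.float32)*1000);print(" leaf rect",c,w,h,a)
    hd=box&(V<70)&(C[...,2]>.03)&(C[...,2]<.065)&(C[...,0]<.45)
    P=C[hd];print(" handle n",len(P)); 
    if len(P)>10:
        m=P.mean(0);u,sv,vt=np.linalg.svd((P-m)[:,:2]);print("  mean",m.round(4),"dir",np.degrees(np.arctan2(vt[0,1],vt[0,0])),"len",np.ptp((P-m)[:,:2]@vt[0]))
    bt=box&(C[...,2]>.060)&(C[...,2]<.072)&~red&(S<90)&(C[...,0]>.46)
    P=C[bt];print(" boss top",len(P),P.mean(0).round(4),P.min(0).round(3),P.max(0).round(3))
    cc=(P.max(0)+P.min(0))/2;print("  mid",cc.round(4))
    # hinge: blue barrel + base corner screws
im,d,K,T=load("w1.npz");C=cloud(K,T,d)
for n,(u,v) in dict(pivot=(455,240),hl=(328,106),hr=(447,120),s1=(308,85),s2=(468,103),s3=(300,234),stop=(388,85),bossc=(379,194)).items():
    u*=s;v*=s;print(n,C[int(v),int(u)].round(4))
print("base screws on z=.022 (+)",[onz(K,T,u*s,v*s,.024).round(4) for u,v in [(308,85),(468,103),(300,234)]])
print("pivot z=.055",onz(K,T,455*s,240*s,.055),"boss z=.066",onz(K,T,379*s,194*s,.066), "pin",onz(K,T,502*s,261*s,.081))
print("hinge ends",onz(K,T,328*s,106*s,.0365),onz(K,T,447*s,120*s,.0365))
print("handle ends",onz(K,T,331*s,293*s,.05),onz(K,T,410*s,301*s,.05))
```

```text
w1.npz
red n 92 zmax 0.08346421208861843
 pin top mean [ 0.441  -0.3694  0.0814] 63 all mean [ 0.442  -0.3689  0.0764]
 leaf z 0.04134981984041858
 leaf rect (493.832275390625, -275.8542785644531) 94.97225189208984 96.87821197509766 83.7401123046875
 handle n 275
  mean [ 0.4057 -0.266   0.0519] dir -96.13663766705574 len 0.06866813532020571
 boss top 738 [ 0.529  -0.2797  0.0648] [ 0.474 -0.308  0.06 ] [ 0.574 -0.259  0.069]
  mid [ 0.5241 -0.2836  0.0644]
top0.npz
red n 26 zmax 0.08420958864749495
 pin top mean [ 0.4399 -0.3719  0.0804] 13 all mean [ 0.4378 -0.3659  0.0713]
 leaf z 0.039899606822152434
 leaf rect (500.0771789550781, -277.60040283203125) 97.25804901123047 111.82693481445312 84.12906646728516
 handle n 101
  mean [ 0.4064 -0.2726  0.0507] dir 98.12628851189822 len 0.13998354682748998
 boss top 98 [ 0.5196 -0.2793  0.0639] [ 0.474 -0.309  0.06 ] [ 0.572 -0.261  0.07 ]
  mid [ 0.5229 -0.2851  0.0649]
pivot [ 0.4549 -0.3366  0.0563]
hl [ 0.5548 -0.2371  0.0445]
hr [ 0.5448 -0.3283  0.0454]
s1 [ 0.5719 -0.2201  0.025 ]
s2 [ 0.5597 -0.3466  0.023 ]
s3 [ 0.4554 -0.2055  0.0249]
stop [ 0.5652 -0.2836  0.0645]
bossc [ 0.4883 -0.2742  0.0235]
base screws on z=.022 (+) [array([ 0.5716, -0.2201,  0.024 ]), array([ 0.5585, -0.3471,  0.024 ]), array([ 0.4542, -0.2052,  0.024 ])]
pivot z=.055 [ 0.4539705  -0.33710292  0.055     ] boss z=.066 [ 0.49063798 -0.2766939   0.066     ] pin [ 0.44232285 -0.36971199  0.081     ]
hinge ends [ 0.55491037 -0.23693293  0.0365    ] [ 0.54483738 -0.32941424  0.0365    ]
handle ends [ 0.40795688 -0.23398861  0.05      ] [ 0.40074206 -0.30143898  0.05      ]
```

Run:
```python
from h import *
im,d,K,T=load("w1.npz")
cv2.imwrite("pics/w1z.png",cv2.resize(im[35:205,180:340],None,fx=4.5,fy=3.5,interpolation=cv2.INTER_CUBIC)[:,:,::-1])
```

```text
(no output)
```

View pics/w1z.png

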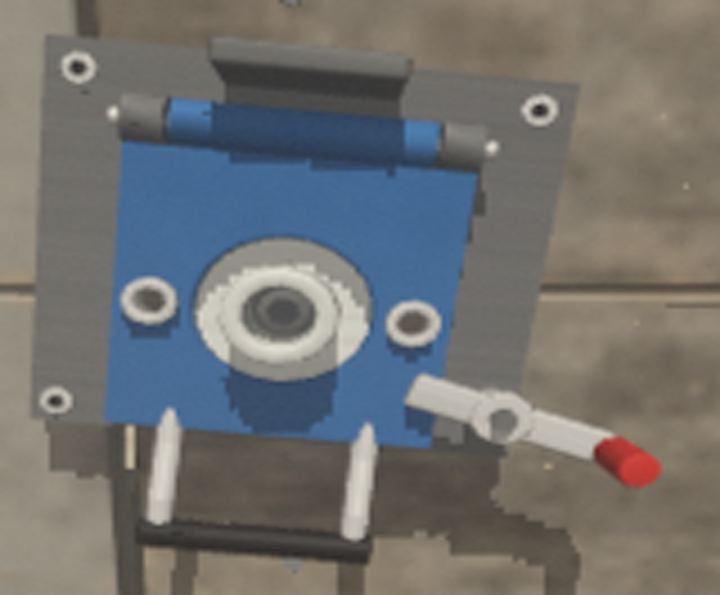

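```bash
cat >> h.py <<'E'
YAW=-0.107
JX=np.array([np.cos(YAW),np.sin(YAW),0]);JY=np.array([-np.sin(YAW),np.cos(YAW),0]);Z=np.array([0,0,1.])
BOSS=np.array([0.4906,-0.2767]);PIV=np.array([0.4540,-0.3371]);PIN=np.array([0.4418,-0.3696])
HINGE=np.array([0.5493,-0.2831,0.0365])
E
python3 - <<'E'
from plant import *
from h import *
r=down(YAW)
gripper_to(0.04,25)
movep([*PIN,0.12],r)
print(observe()["time_s"])
hit=move_l([*PIN,0.053],feed=0.12,max_force=15)
o=observe();print(o["time_s"],hit,o["eef_pos"],o["ft_force"])
if not hit:
    gripper_to(0.0,25)
    o=observe();print(o["time_s"],o["opening"],o["ft_force"])
snap("wrist","w2")
E
```

```text
3.6917
4.4 False [ 0.4421735  -0.36992321  0.05356606] [ 0.75559982 -0.11890602 -0.6141795 ]
4.7583 0.011064358743240285 [-0.20867947 -0.98295683  4.32264815]
```

View pics/w2.png

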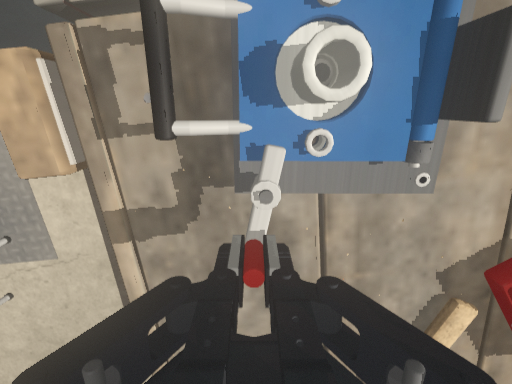

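The wrist view shows the red pin at (255,262) held between the pads, with the opening at 11 mm, which matches a 12 mm pin. Now I'll swing the latch.

Run:
```python
from plant import *
from h import *
r0=PIN-PIV;o=observe();c0=o["eef_pos"][:2]
for t in np.linspace(0,1.5,7)[1:]:
    c,s=np.cos(-t),np.sin(-t);p=PIV+np.array([[c,-s],[s,c]])@r0+(c0-PIN)*np.cos(t)
    try: move_l([*p,0.055],feed=0.08)
    except Unreachable as e: print(e)
    o=observe();print(round(t,2),o["time_s"],o["eef_pos"].round(4),o["ft_force"].round(1),round(o["opening"],4))
gripper_to(0.024)
move_l([*p,0.11],feed=0.15)
o=observe();print(o["time_s"],o["ft_force"])
im,d,K,T=snap("wrist","w3")
```

```text
0.25 5.0583 [ 0.4345 -0.3665  0.0549] [ 1.5 -2.7 -2.2] 0.0111
0.5 5.3167 [ 0.4279 -0.3604  0.055 ] [-1.2 -0.5  0. ] 0.0106
0.75 5.575 [ 0.4233 -0.3531  0.0551] [-0.1 -1.  -0. ] 0.0106
1.0 5.8333 [ 0.42   -0.3443  0.0549] [-1.4  0.5  2. ] 0.0113
1.25 6.0917 [ 0.4185 -0.3357  0.0549] [-5.8 -0.3  3. ] 0.0111
1.5 6.35 [ 0.4187 -0.3267  0.0548] [-10.   -0.2   7.1] 0.011
7.15 [-0.71229044  0.19391416 -0.82704649]
```

View pics/w3.png

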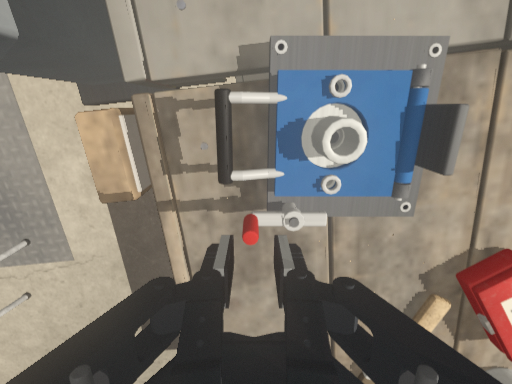

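The latch now lies along the jig edge: the pin is at (250,230) and the nose at (325,219), clear of the leaf. Next is the handle, checking its position in this view first.

Run:
```python
from plant import *
from h import *
im,d,K,T=load("w3.npz")
print("bar ends",onz(K,T,223,91,.05),onz(K,T,226,182,.05),"hinge",onz(K,T,421,72,.0365),onz(K,T,403,192,.0365),"boss",onz(K,T,345,140,.066))
def bar(t):
    f=0.0656+t;return HINGE-0.145*np.cos(f)*JX+0.145*np.sin(f)*Z
b=bar(0);print(b)
# reach check along the arc with tilt
def pose(t):
    tilt=0.35*np.clip(t/1.9,0,1)
    x=np.sin(tilt)*JX-np.cos(tilt)*Z
    return bar(t)+0.016*x, rpy(x,JX)
for t in np.linspace(0,1.93,6):
    p,r=pose(t);print(round(t,2),p.round(3),inverse_kinematics(p,r))
```

```text
bar ends [ 0.40936938 -0.23333674  0.05      ] [ 0.40222985 -0.29952446  0.05      ] hinge [ 0.5552667  -0.23517007  0.0365    ] [ 0.5481615  -0.32786234  0.0365    ] boss [ 0.48984289 -0.27448774  0.066     ]
[ 0.40543936 -0.2676479   0.04600518]
0.0 [ 0.405 -0.268  0.03 ] [-0.74597668  0.14313388  2.03260451  0.          0.96585426 -0.63897668]
0.39 [ 0.421 -0.269  0.084] [-0.75653394  0.0348878   2.02935337  0.05040957  1.02125708 -0.67466058]
0.77 [ 0.455 -0.273  0.128] [-0.74276878 -0.00268493  1.9780711   0.09697882  1.05353642 -0.67899838]
1.16 [ 0.504 -0.278  0.157] [-0.71274745  0.02251374  1.90236479  0.13983718  1.0447599  -0.66561771]
1.54 [ 0.559 -0.284  0.166] [-0.6774714   0.09091481  1.8247579   0.18198322  0.99230776 -0.65227329]
1.93 [ 0.614 -0.29   0.154] [-0.64468561  0.18556444  1.75825257  0.22495805  0.90638497 -0.65076343]
```

```bash
cat >> h.py <<'E'
def bar(t):
    f=0.0656+t;return HINGE-0.145*np.cos(f)*JX+0.145*np.sin(f)*Z
def leafpose(t):
    tilt=0.35*np.clip(t/1.9,0,1)
    x=np.sin(tilt)*JX-np.cos(tilt)*Z
    return bar(t)+0.016*x, rpy(x,JX)
E
python3 - <<'E'
from plant import *
from h import *
p,r=leafpose(0)
gripper_to(0.032,40)
movep(p+0.06*Z,r)
hit=move_l(p,feed=0.12,max_force=15)
o=observe();print(o["time_s"],hit,o["eef_pos"],o["ft_force"])
if not hit:
    gripper_to(0.0,40);o=observe();print(o["time_s"],o["opening"],o["ft_force"])
    for t in [.1,.2]:
        p,r=leafpose(t);move_l(p,feed=0.1,rotation=r)
        o=observe();print(t,o["time_s"],o["eef_pos"].round(4),o["ft_force"].round(1),round(o["opening"],4))
snap("wrist","w4");snap("top","t4")
E
```

```text
8.4667 False [ 0.40589274 -0.26842446  0.03049106] [-0.08087592  0.5761713  -0.53752721]
8.775 0.010415295464870347 [-5.58168978 -0.19798252  4.74230948]
0.1 9.0667 [ 0.4067 -0.2685  0.0453] [-4.3 -2.3 -0.3] 0.0103
0.2 9.3583 [ 0.4098 -0.2688  0.0594] [-6.1 -3.4 -0.5] 0.0105
```

View pics/w4.png

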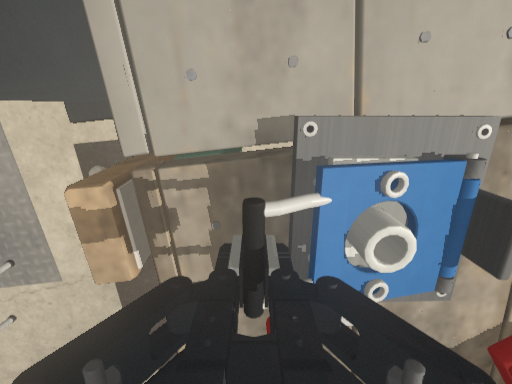

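The bar is in the pads at (254,245) and the leaf (centre about (390,235)) is rising around the boss. I'll carry on with the swing.

Run:
```python
from plant import *
from h import *
for t in [.4,.6,.8,1.0,1.2,1.4,1.6,1.75,1.85,1.92]:
    p,r=leafpose(t);h=move_l(p,feed=0.12 if t<1.7 else .08,rotation=r,max_force=30 if t>1.7 else None)
    o=observe();print(t,o["time_s"],o["eef_pos"].round(4),o["ft_force"].round(1),round(o["opening"],4),h)
    if h or np.abs(o["ft_force"]).max()>40: break
im,d,K,T=snap("scene","s5")
cv2.imwrite("pics/s5c.png",cv2.resize(im[80:230,230:430],(800,600))[:,:,::-1])
```

```text
0.4 9.85 [ 0.4197 -0.2699  0.0865] [-11.2  -1.8   3.5] 0.0103 False
0.6 10.2417 [ 0.4341 -0.2714  0.1111] [-20.8  -0.3  12.4] 0.0105 False
0.8 10.6333 [ 0.4562 -0.2739  0.1338] [-21.    3.1  20. ] 0.0101 False
1.0 11.025 [ 0.483  -0.2769  0.1511] [-9.4  2.2 14.1] 0.0102 False
1.2 11.425 [ 0.5104 -0.2799  0.1622] [-5.4  0.6 11.8] 0.0106 False
1.4 11.825 [ 0.5395 -0.283   0.1675] [-2.1 -0.8  9.6] 0.0106 False
1.6 12.225 [ 0.5685 -0.286   0.1668] [-1.3 -2.3  6.8] 0.0101 False
1.75 12.65 [ 0.5897 -0.2882  0.1624] [-0.8 -4.4  5.2] 0.0104 False
1.85 12.9833 [ 0.6036 -0.2897  0.1575] [ 0.8 -4.6  2.1] 0.0102 False
1.92 13.2583 [ 0.6129 -0.2907  0.1536] [ 0.5 -5.6  1.5] 0.0104 False
```

View pics/s5c.png

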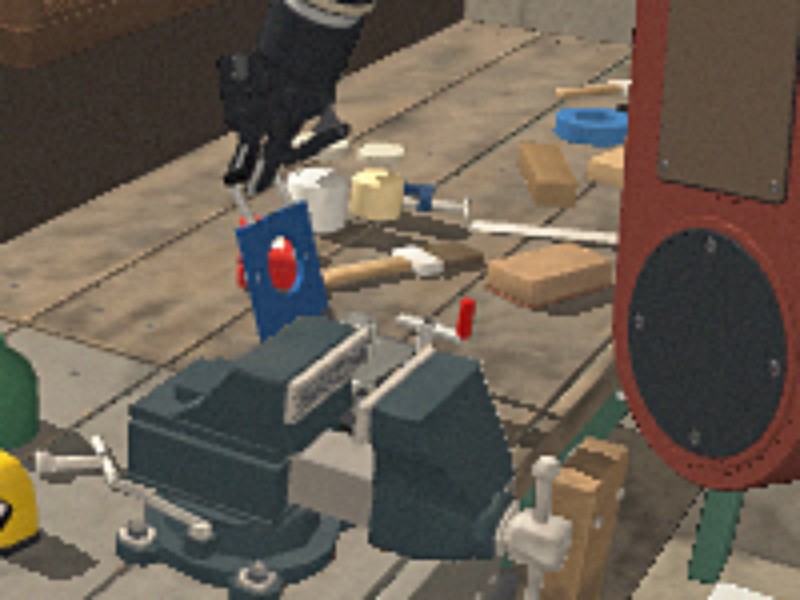

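Run:
```python
from plant import *
from h import *
p,r=leafpose(1.92);x=mat(r)[:,0]
gripper_to(0.03)
move_l(p-0.05*x,feed=0.2)
snap("wrist","w6")
print(observe()["time_s"])
lz=np.array([-.95*np.sin(.436),-.32*np.sin(.436),np.cos(.436)]);L=np.array([.532,.248,.131])
q=inverse_kinematics([*BOSS,0.2],down(YAW));print(q)
tcp=L+lz*(.12+.010)
for sx in (1,-1):
    print(inverse_kinematics(tcp,rpy(-lz,sx*np.array([.95,.32,0]))))
```

```text
14.0833
[-0.65353471  0.09789714  1.72397154  0.          1.31972398 -0.54653471]
[ 0.29017256 -0.36366311  2.10465994  0.01788944  0.96396572 -0.04167428]
None
```

View pics/w6.png

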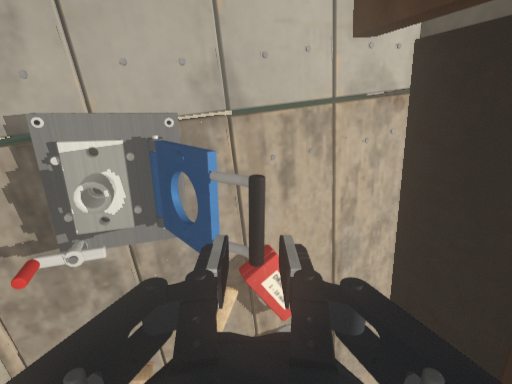

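The leaf stays open (plate at (185,195), bar at (257,220)), and the housing is free in the nest at (98,190). I'll move over it, check its position, then grip.

Run:
```python
from plant import *
from h import *
r=down(YAW)
p=observe()["eef_pos"];move_l(p+0.02*Z-0.03*JX,feed=.25)
movep([*BOSS,0.16],r)
gripper_to(0.05,60)
im,d,K,T=snap("wrist","w7");C=cloud(K,T,d)
m=(d>0)&(C[...,2]>.061)&(C[...,2]<.072)&(np.hypot(C[...,0]-BOSS[0],C[...,1]-BOSS[1])<.03)
Q=C[m];print(m.sum());
cnt=np.argwhere(m)[:,::-1].astype(np.float32)
hull=cv2.convexHull(cnt);e=cv2.fitEllipse(hull);print("ellipse",e, onz(K,T,*e[0],.066).round(4),"mean",Q.mean(0).round(4))
m2=(d>0)&(C[...,2]>.027)&(C[...,2]<.038)&(np.abs(C[...,0]-BOSS[0])<.06)&(np.abs(C[...,1]-BOSS[1])<.07)
print("flange z",np.median(C[m2][:,2]),m2.sum(),observe()["time_s"],observe()["eef_pos"])
cv2.imwrite("pics/w7c.png",cv2.resize(im,(800,600))[:,:,::-1])
```

```text
575
ellipse ((251.42288208007812, 195.8823699951172), (32.95501708984375, 33.195735931396484), 57.815635681152344) [ 0.4898 -0.2745  0.066 ] mean [ 0.4898 -0.2747  0.0659]
flange z 0.03259280786955446 3956 15.2167 [ 0.49101209 -0.27701805  0.16088559]
```

View pics/w7c.png

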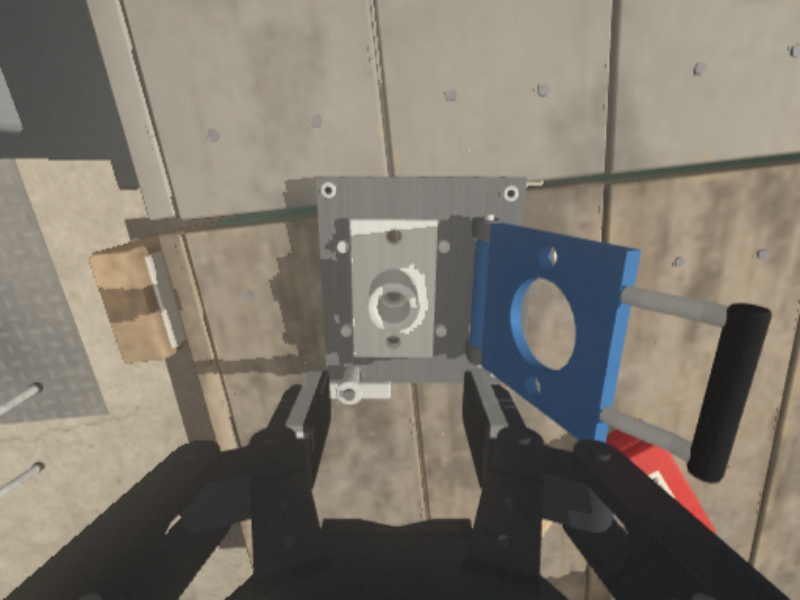

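The boss top is at (397,305) in the 800-wide view, i.e. (0.4898,-0.2745), within 2 mm of the first fix. The flange top is at 32.6 mm, as expected. Now I'll grip and lift.

Run:
```python
from plant import *
from h import *
G=np.array([0.4902,-0.2756])
h=move_l([*G,0.036],feed=.15,max_force=12)
o=observe();print(o["time_s"],h,o["eef_pos"],o["ft_force"].round(1))
if not h:
    gripper_to(0.0,60);o=observe();print(o["time_s"],o["opening"],o["ft_force"].round(1),o["eef_pos"])
    if o["opening"]>.028:
        h=move_l([*G,0.10],feed=.12,max_force=25)
        o=observe();print(o["time_s"],h,o["opening"],o["ft_force"].round(1),o["eef_pos"])
snap("wrist","w8")
```

```text
16.1917 False [ 0.490939   -0.27615394  0.03698129] [0.5 0.2 0.7]
16.4917 0.02994168790197435 [-0.7  0.7  6.3] [ 0.49104168 -0.27633238  0.037649  ]
17.175 False 0.030137569254783742 [ 0.3  0.2 -2.9] [ 0.4897301  -0.27522773  0.09931081]
```

View pics/w8.png

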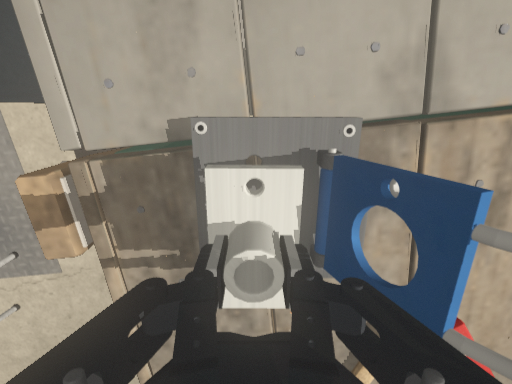

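The housing is lifted straight. The boss top is at (254,278), the far hole at (255,187), and the flange edge runs along row 165. I'll compute its pose in the tool frame.

```bash
python3 - <<'E'
from plant import *
from h import *
o=observe();Rt=mat(o["tcp_rot"]);p=o["eef_pos"];print(Rt.round(4),o["time_s"])
im,d,K,T=load("w8.npz");C=cloud(K,T,d);Q=(C-p)@Rt  # tool frame
fl=(d>0)&(Q[...,0]>-.002)&(Q[...,0]<.014)&(np.abs(Q[...,1])<.035)&(np.abs(Q[...,2])<.056)&(im.mean(-1)>120)
P=Q[fl];print(fl.sum(),"x med",np.median(P[:,0]),P.min(0).round(4),P.max(0).round(4))
A=np.c_[P[:,1:],np.ones(len(P))];s=np.linalg.lstsq(A,P[:,0],rcond=None)[0];print("plane tilt deg",np.degrees(s[:2]),s[2])
bt=(d>0)&(Q[...,0]>-.034)&(Q[...,0]<-.023)&(np.abs(Q[...,1])<.013)&(np.abs(Q[...,2])<.03)
print("boss top",bt.sum(),Q[bt].mean(0).round(4),Q[bt].min(0).round(4),Q[bt].max(0).round(4))
def ontool(u,v,x):
    oo,dd=ray(K,T,u,v);oo=(oo-p)@Rt;dd=dd@Rt;return oo+dd*(x-oo[0])/dd[0]
xf=s[2]
for u,v in [(206,166),(303,166),(254.5,166),(207,200),(303.5,200),(255,187),(223,307),(285,307)]: print((u,v),ontool(u,v,xf).round(4))
print("boss top centre",ontool(254,278.5,xf-.034).round(4))
E
python3 - <<'E'
import cv2
im=cv2.imread("pics/w8.png");cv2.imwrite("pics/w8c.png",cv2.resize(im[145:325,170:340],None,fx=4,fy=3.3,interpolation=cv2.INTER_CUBIC))
E
```

```text
[[-0.0016  0.9943 -0.1068]
 [ 0.0013 -0.1068 -0.9943]
 [-1.     -0.0017 -0.0011]] 17.225
7114 x med 0.004571803982090705 [-0.002  -0.0278 -0.0488] [0.014  0.0287 0.0486]
plane tilt deg [-0.06238768 -0.7547861 ] 0.004375071996944083
boss top 1932 [-0.0282 -0.     -0.002 ] [-0.0313 -0.013  -0.0167] [-0.023   0.013   0.0153]
(206, 166) [ 0.0044 -0.0263 -0.0498]
(303, 166) [ 0.0044  0.0281 -0.0498]
(254.5, 166) [ 0.0044  0.0009 -0.0498]
(207, 200) [ 0.0044 -0.0268 -0.0296]
(303.5, 200) [ 0.0044  0.0295 -0.0296]
(255, 187) [ 0.0044  0.0012 -0.0375]
(223, 307) [ 0.0044 -0.0202  0.0466]
(285, 307) [0.0044 0.0215 0.0467]
boss top centre [-0.0296  0.0005 -0.0001]
```

View pics/w8c.png

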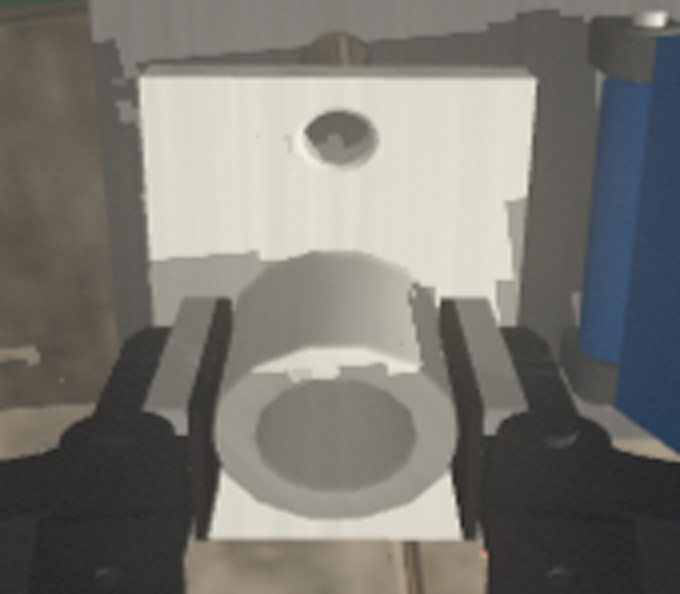

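```bash
cat > lens.py <<'E'
from h import *
def lensfit(f,approx=np.array([.53,.248,.125]),verbose=True):
    im,d,K,T=load(f);C=cloud(K,T,d)
    near=(d>0)&(np.linalg.norm(C-approx,axis=-1)<.085)
    g=im.astype(int).mean(-1)
    white=near&(g>120)&(C[...,2]>.08)
    return im,d,K,T,C,near,white
if __name__=="__main__":
    for f in ["top0.npz","scene0.npz"]:
        im,d,K,T,C,near,white=lensfit(f)
        P=C[white];m=P.mean(0);u,s,vt=np.linalg.svd(P-m);n=vt[2]*np.sign(vt[2][2])
        print(f,len(P),"mean",m.round(4),"n",n.round(3),"tilt",np.degrees(np.arccos(n[2])).round(2),"long",vt[0].round(3),"rms",s[2]/len(P)**.5)
        c=max(cv2.findContours(white.astype(np.uint8),cv2.RETR_EXTERNAL,cv2.CHAIN_APPROX_NONE)[0],key=cv2.contourArea)
        print(cv2.minAreaRect(c))
E
python3 lens.py
```

```text
top0.npz 301 mean [0.5222 0.2521 0.1198] n [-0.407 -0.131  0.904] tilt 25.33 long [-0.311  0.95  -0.003] rms 0.0022027535283352675
((182.26272583007812, 194.3120574951172), (23.198453903198242, 37.19028854370117), 72.07208251953125)
scene0.npz 393 mean [0.5203 0.2596 0.1181] n [-0.382 -0.046  0.923] tilt 22.62 long [-0.246  0.968 -0.054] rms 0.008807234615402941
((210.42416381835938, 209.7789306640625), (31.942270278930664, 27.074874877929688), 30.465543746948242)
```

```bash
cat >> h.py <<'E'
FACE=np.array([0.015,0.0003,-0.0008])
def fin(L,lz,ly,back=0.0):
    """TCP pose so that face centre is at L+lz*(.12+back); ly = +y-ish long dir"""
    x=-lz;z=-ly;y=np.cross(z,x);r=rpy(x,y);return L+lz*(.12+back)-mat(r)@FACE, r
E
python3 - <<'E'
from plant import *
from h import *
lz=np.array([-np.sin(.436)*np.cos(.314),-np.sin(.436)*np.sin(.314),np.cos(.436)]);ly=np.array([-np.sin(.314),np.cos(.314),0])
L=np.array([.523,.252,.120])
p,r=fin(L,lz,ly);print("final",p,inverse_kinematics(p,r))
v=p+.10*ly+.08*lz
q=inverse_kinematics(v,r);print("view",v,q)
o=observe();move_l([.4902,-.2752,.30],feed=.25)
set_joints(q);hold(.2)
o=observe();print(o["time_s"],o["opening"],o["eef_pos"])
im,d,K,T=snap("wrist","w9")
cv2.imwrite("pics/w9c.png",cv2.resize(im,(800,600))[:,:,::-1])
E
```

```text
final [0.46876325 0.23354584 0.24224381] [ 3.10661612e-01 -3.81250896e-01  2.12946506e+00  1.72420086e-03
  9.57381318e-01 -4.01863774e-03]
view [0.40574325 0.31822127 0.31475966] [ 0.58606269 -0.419283    2.02158159 -0.12637875  1.12061112  0.30291825]
20.5167 0.0300555884470742 [0.4062018  0.31773312 0.31465919]
```

View pics/w9c.png

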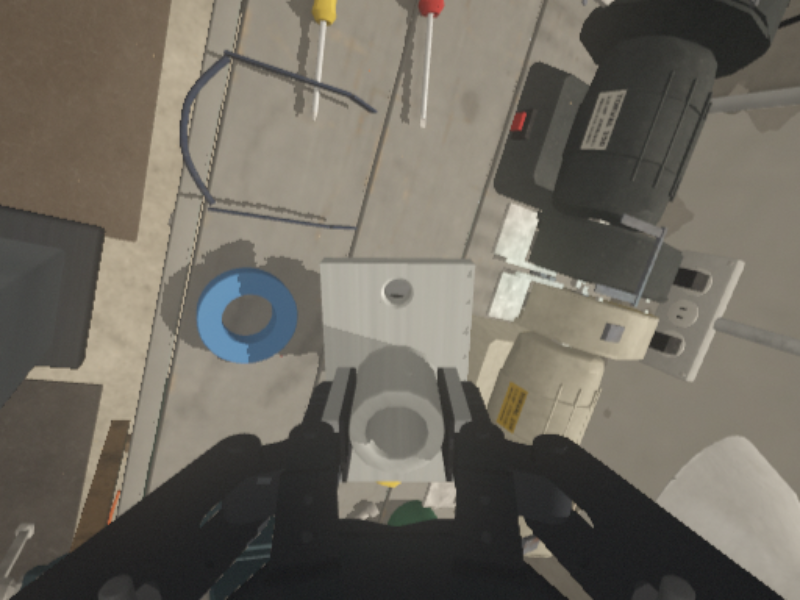

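The flange hides the head, because the image's up direction is +ly; I shifted the wrong way. I'll view it from the other side.

Run:
```python
from plant import *
from h import *
lz=np.array([-np.sin(.436)*np.cos(.314),-np.sin(.436)*np.sin(.314),np.cos(.436)]);ly=np.array([-np.sin(.314),np.cos(.314),0])
L=np.array([.523,.252,.120])
p,r=fin(L,lz,ly)
v=p-.12*ly+.09*lz
q=inverse_kinematics(v,r);print("view",v,q)
set_joints(q);hold(.3)
o=observe();print(o["time_s"],o["opening"],o["eef_pos"])
im,d,K,T=snap("wrist","w10")
cv2.imwrite("pics/w10c.png",cv2.resize(im,(800,600))[:,:,::-1])
```

```text
view [0.46967698 0.10767362 0.32382415] [-0.04334485 -0.55430478  2.09261443  0.15940878  1.19610235 -0.38511683]
21.75 0.030673167261776484 [0.46946512 0.10878701 0.32371959]
```

View pics/w10c.png

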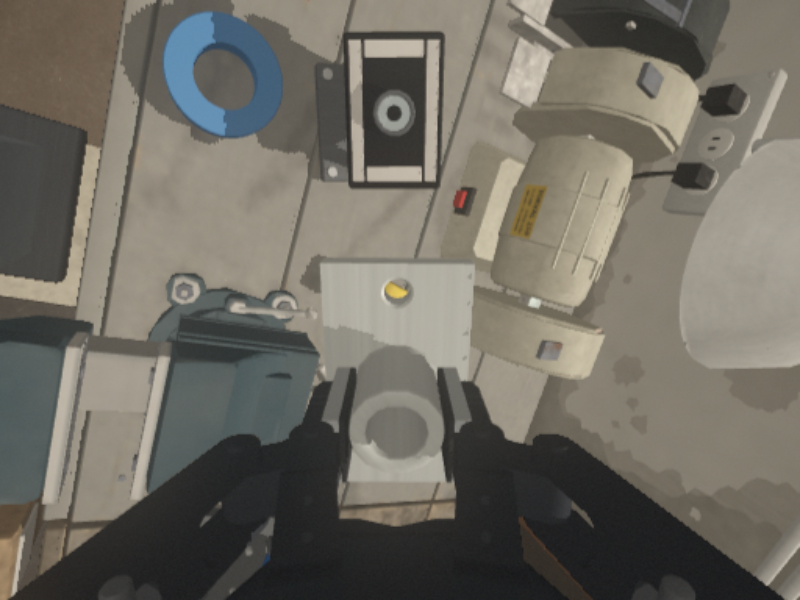

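The light frame spans (345,32) to (443,187) with the lens at (394,113), clear above the flange. I'll fit its plane, axes and centre.

```bash
python3 - <<'E'
from h import *
im,d,K,T=load("w10.npz");C=cloud(K,T,d)
g=im.astype(int).mean(-1);box=np.zeros(d.shape,bool);box[17:124,217:288]=1
white=box&(g>140)&(C[...,2]>.08)&(d>0)
P=C[white];m=P.mean(0)
for _ in range(5):
    u,s,vt=np.linalg.svd(P-P.mean(0),full_matrices=False);n=vt[2]*np.sign(vt[2][2]);r=(P-P.mean(0))@n;P=P[np.abs(r)<.003]
m=P.mean(0)
print("white n",n.round(4),"tilt",np.degrees(np.arccos(n[2])).round(2),"yaw",np.degrees(np.arctan2(n[1],n[0])).round(2)+180,"rms",r.std(),"mean",m.round(4),len(P))
lo=vt[0]*np.sign(vt[0][1]);print("long",lo.round(4),np.degrees(np.arctan2(-lo[0],lo[1])))
# frame corner: all points near the plane
q=(C-m)@n
fr=box&(d>0)&(np.abs(q)<.008)
c=max(cv2.findContours(fr.astype(np.uint8),cv2.RETR_EXTERNAL,cv2.CHAIN_APPROX_NONE)[0],key=cv2.contourArea)
def onpl(u,v,m=m):
    o,dd=ray(K,T,u,v);return o+dd*((m-o)@n)/(dd@n)
ex=np.cross(lo,n)
Q=np.array([onpl(*x[0]) for x in c])-m
uv=np.c_[Q@ex,Q@lo].astype(np.float32)*1000
rc=cv2.minAreaRect(uv);print("frame rect",rc);
cen=m+ex*rc[0][0]/1000+lo*rc[0][1]/1000;print("frame centre",cen.round(4))
# lens: circle
a=cv2.GaussianBlur(cv2.cvtColor(im,cv2.COLOR_RGB2GRAY),(3,3),0)
yy,xx=np.mgrid[:d.shape[0],:d.shape[1]];l=(np.hypot(xx-252.2,yy-72.3)<20)&(g>60)
lc=cv2.findContours(l.astype(np.uint8),cv2.RETR_EXTERNAL,cv2.CHAIN_APPROX_NONE)[0];lc=max(lc,key=cv2.contourArea);e=cv2.fitEllipse(lc);print("lens ellipse",e)
ql=q[(np.hypot(xx-e[0][0],yy-e[0][1])<12)&(d>0)];print("lens heights over white plane",np.percentile(ql,[5,25,50,75,95]).round(4))
for h in (0,np.percentile(ql,90)): print("lens centre at h",round(h,4),onpl(*e[0],m=m+n*h).round(4))
qf=q[fr&(g<60)&(np.hypot(xx-252,yy-72)>20)];print("dark frame h",np.percentile(qf,[5,50,95]).round(4))
E
python3 - <<'E'
import cv2
im=cv2.imread("pics/w10.png");cv2.imwrite("pics/w10z.png",cv2.resize(im[10:130,200:300],None,fx=5,fy=5,interpolation=cv2.INTER_CUBIC))
E
```

```text
white n [-0.4025 -0.132   0.9059] tilt 25.06 yaw 18.159999999999997 rms 0.0008329244181248353 mean [0.5195 0.2571 0.1204] 2017
long [-0.3173  0.9483 -0.0028] 18.500871179754938
frame rect ((-0.14691543579101562, -3.8767127990722656), (113.25224304199219, 77.24720001220703), 89.62715148925781)
frame centre [0.5206 0.2534 0.1204]
lens ellipse ((252.009521484375, 71.72019958496094), (26.28218650817871, 29.88031768798828), 177.0755615234375)
lens heights over white plane [0.0032 0.0042 0.0048 0.0056 0.0068]
lens centre at h 0 [0.5203 0.2549 0.1204]
lens centre at h 0.0064 [0.518  0.2534 0.1262]
dark frame h [-0.002  -0.0006  0.0008]
```

View pics/w10z.png

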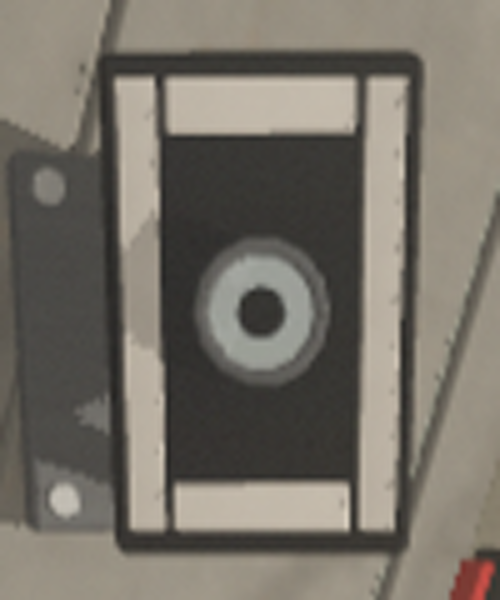

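Run:
```python
from h import *
n=np.array([-.4035,-.1315,.9055]);n/=np.linalg.norm(n);c=np.array([.5206,.2534,.1204]);lo=np.array([-.314,.9494,0]);ex=np.cross(lo,n)
for f in ["w10.npz","top0.npz","scene0.npz"]:
    im,d,K,T=load(f);C=cloud(K,T,d);D=C-c
    q=D@n;a=D@ex;b=D@lo
    m=(d>0)&(np.abs(q)<.015)&(np.abs(a)<.042)&(np.abs(b)<.062)
    print(f,m.sum(),"zmax pct",np.percentile(C[m][:,2],[90,97,99,100]).round(4),"ex range",np.percentile(a[m],[1,99]).round(4),"lo range",np.percentile(b[m],[1,99]).round(4))
    s=m&(np.hypot(a,b)>.025);print("  ring plane med",np.median(q[s]).round(4)," lens",np.percentile(q[m&(np.hypot(a,b)<.013)],[10,50,90]).round(4), "bench z near", np.median(C[(d>0)&(np.abs(C[...,2])<.012)&(np.linalg.norm(D[...,:2],axis=-1)<.2)][:,2]).round(4))
    A=m&(a>.0335);print("  upper edge strip z",np.median(C[A][:,2]).round(4),"a",np.median(a[A]).round(4))
```

```text
w10.npz 6161 zmax pct [0.1334 0.1351 0.1357 0.137 ] ex range [-0.0379  0.0379] lo range [-0.0555  0.0563]
  ring plane med -0.0004  lens [0.0034 0.0046 0.0057] bench z near 0.0009
  upper edge strip z 0.1349 a 0.0361
top0.npz 1123 zmax pct [0.132  0.1348 0.1365 0.1384] ex range [-0.0387  0.0377] lo range [-0.0589  0.0546]
  ring plane med -0.0015  lens [-0.0001  0.0033  0.0055] bench z near -0.0005
  upper edge strip z 0.1336 a 0.0363
scene0.npz 1110 zmax pct [0.1321 0.1342 0.1347 0.1359] ex range [-0.0393  0.0369] lo range [-0.0554  0.0583]
  ring plane med -0.0011  lens [0.0029 0.0041 0.0052] bench z near 0.0002
  upper edge strip z 0.134 a 0.0357
```

The three views agree on the frame plane to about 1 mm. Tilt is 25.1°, yaw 18.3°, and the lens front sits about 5 mm above the strips. I'll approach along the line of sight.

```bash
cat >> h.py <<'E'
_y=.3194
LZ=np.array([-np.sin(.4363)*np.cos(_y),-np.sin(.4363)*np.sin(_y),np.cos(.4363)]);LY=np.array([-np.sin(_y),np.cos(_y),0]);LENS=np.array([.5187,.2530,.1248])
E
python3 - <<'E'
from plant import *
from h import *
p,r=fin(LENS,LZ,LY,.09);move_l(p,feed=.15,rotation=r)
p,r=fin(LENS,LZ,LY,0);move_l(p,feed=.08,rotation=r);hold(.8)
for k in range(2):
    o=observe();R=mat(o["tcp_rot"]);f=o["eef_pos"]+R@FACE;dv=f-LENS
    print(o["time_s"],o["opening"],"axial",(dv@LZ).round(4),"lat",(dv@np.cross(LY,LZ)).round(4),(dv@LY).round(4),"ang",np.degrees(np.arccos(-R[:,0]@LZ)).round(2),np.degrees(np.arcsin(R[:,1]@LY)).round(2),np.abs(o["joint_velocities"]).max().round(3),o["ft_force"].round(1))
    if k==0:
        p=p-(f-(LENS+.12*LZ)); move_l(p,feed=.03,rotation=r); hold(.6)
im,d,K,T=snap("scene","s11");im2,_,_,_=snap("wrist","w11");snap("top","t11")
a=cv2.resize(im[100:300,140:340],(600,600),interpolation=cv2.INTER_CUBIC)
cv2.imwrite("pics/s11c.png",a[:,:,::-1])
E
```

```text
24.8417 0.03013496171042304 axial 0.12 lat -0.0 -0.0 ang 0.0 -0.0 0.002 [-0.1  0.2 -2.4]
25.6917 0.0304671521882229 axial 0.12 lat 0.0 -0.0 ang 0.0 -0.0 0.001 [ 0.4  0.2 -2. ]
```

View pics/s11c.png

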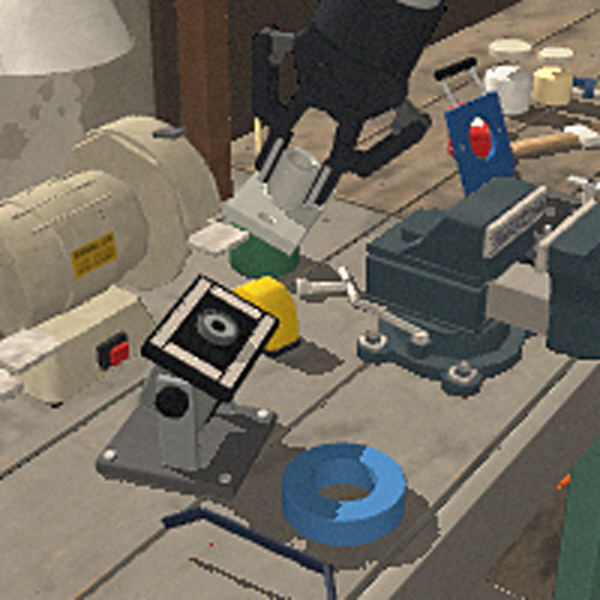

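View pics/w11.png

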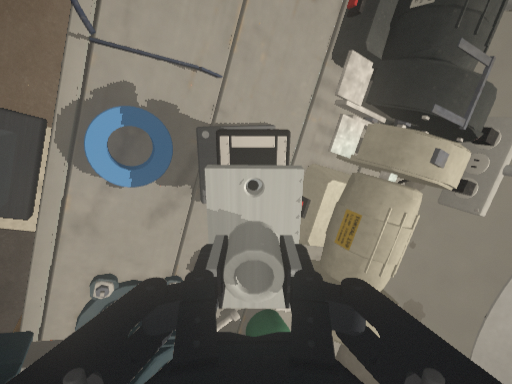

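View pics/t11.png

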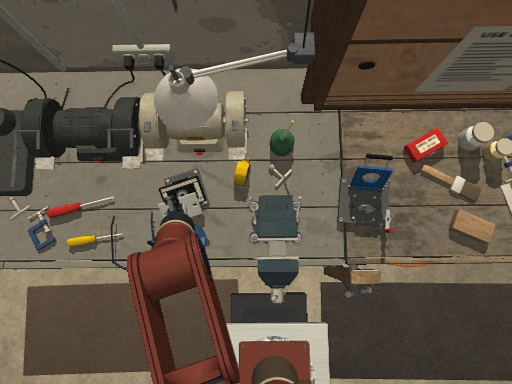

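The scene view shows the flange parallel over the light frame at about (270,210), with the leaf still open at (480,140). The top view shows the other items undisturbed. As a cross-check, I'll measure the flange from the scene camera and compare with the lens.

Run:
```python
from h import *
ex=np.cross(LY,LZ)
for f in ["s11.npz","w11.npz"]:
    im,d,K,T=load(f);C=cloud(K,T,d);D=C-LENS;q=D@LZ;a=D@ex;b=D@LY;g=im.mean(-1)
    m=(d>0)&(np.abs(q-.13)<.006)&(np.abs(a)<.04)&(np.abs(b)<.06)&(g>90)
    if m.sum()<30: print(f,m.sum());continue
    A=np.c_[a[m],b[m],np.ones(m.sum())];s,*_=np.linalg.lstsq(A,q[m],rcond=None)
    res=q[m]-A@s;k=np.abs(res)<.002;s,*_=np.linalg.lstsq(A[k],q[m][k],rcond=None)
    print(f,m.sum(),"top-face plane offset",s[2].round(4),"tilts deg",np.degrees(s[:2]).round(2))
    print("  extents ex",np.percentile(a[m],[.5,99.5]).round(4),"ly",np.percentile(b[m],[.5,99.5]).round(4))
    # frame as seen in the same view
    w=(d>0)&(np.abs(q+.005)<.006)&(np.abs(a)<.045)&(np.abs(b)<.065)&(np.hypot(a,b)>.02)
    print("  frame n",w.sum(),"h",np.median(q[w]).round(4),"ex",np.percentile(a[w],[1,99]).round(4),"ly",np.percentile(b[w],[1,99]).round(4))
    l=(d>0)&(np.abs(q)<.006)&(np.hypot(a,b)<.012);print("  lens h",np.percentile(q[l],[50,90]).round(4) if l.sum() else None)
```

```text
s11.npz 398 top-face plane offset 0.1297 tilts deg [ 0.03 -0.78]
  extents ex [-0.0279  0.0281] ly [-0.0369  0.0487]
  frame n 888 h -0.0057 ex [-0.0393  0.037 ] ly [-0.056   0.0582]
  lens h [-0.0006  0.0002]
w11.npz 6956 top-face plane offset 0.1298 tilts deg [ 0.03 -0.02]
  extents ex [-0.0272  0.0283] ly [-0.0483  0.0478]
  frame n 2576 h -0.0053 ex [-0.0382  0.0376] ly [0.0222 0.0578]
  lens h [-0.0003  0.0007]
```

Both views agree: the flange top is at 129.7–129.8 mm (face at about 120 mm), centred within about 1 mm and with tilt under 1°. I'm handing the job in.

```bash
python3 -c "
from plant import *
o=observe();print(o['time_s'],o['opening'],o['ft_force'].round(1));job_done()"
```

```text
25.8417 0.030218531967753138 [-0.4  0.6 -1.7]
the job is handed in; nothing more can be done
```

The job is handed in at 25.8 s of the 61 s allowed. I swung the latch to about 1.5 rad, opened the leaf to about 1.92 rad and let go, and lifted the housing out by its boss. I'm now holding it in front of the inspection camera.

**Last checks**
- **Distance:** the flange's top face reads 129.7–129.8 mm from the lens in both the scene and wrist views, so the underside is about 120 mm away.
- **Centring:** within about 1 mm of the line of sight.
- **Squareness:** the wrist view gives 0.03° of tilt. The scene view gives 0.8° about one axis, but it sees only part of the flange.
- **Alignment:** the gripper pose puts the long side along the frame's long side. I did not measure this separately in the final pictures.
- **Grip and surroundings:** the grip is steady at 30 mm opening. In the top view the leaf is still open and nothing else appears to have moved. The largest wrist force I read was about 29 N, during the leaf swing.

**Disagreements**
- The camera head's highest point measured about 137 mm in all three views, against the stated 145 mm. I used the measured lens height.
- The boss and frame positions differed by 1–2 mm between views, which is within the calibration, so I used averages.
- My first look at the inspection camera was from the wrong side, so I repeated it.

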